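# Unlock the medicine box and hold the key turned

### The job

The medicine box on the worktop is locked, and its key is one of the three that hang on the wooden key rack: take the one whose bit matches the keyhole, the key with two short equal wings, and leave the other two on their hooks. Push it all the way into the keyhole, past the sticky pins inside (it jams if pushed straight: twist it a little to and fro as it goes in), and turn it a quarter turn clockwise seen from above. The lock is sprung, so finish with the key still gripped and held turned, for me to lift the lid: do not let go.

Things in the scene. Friction and masses are not known exactly. Their poses are not given: they have to be found in the camera images.
- key_rack: dark wooden key rack, fixed: foot 74 x 240 x 12 mm, upright board 14 mm thick, top at z = 134 mm. Origin at the underside, middle of its length; +x from the keys into the board, y along the board. Three level pegs (5 mm thick, 8 mm end bead) at y = -75, 0, +75 mm, z = 105 mm stick out to -x, from x = +11 to -34 mm; a key hangs at x = -15 mm. Which key is on which peg changes.
- key_twin: the key that fits: steel, 45 g, loose, hanging bit down with its flat bow facing the rack's -x. Origin at the bow's centre; z up along the stem, y across its width, x through its thickness. Bow 30 (y) x 30 (z) x 8 (x) mm, flat parallel sides at y = +-15 mm to grip; the peg passes through its window, 14 mm wide, z = -3 to +9 mm. Half a turn about z leaves the key the same.
- key_twin_tip (a point): lowest point of the fitting key's bit, on its axis, 49.5 mm below the key's origin. The bit: two equal wings along y, 18 mm over both, 4 mm thick, 11 mm high, rounded tip. Stem 5 mm thick; stop collar of 12 mm diameter, underside 18.5 mm above the tip. To unhook the key lift it 3.5 mm, then draw it straight off along the rack's -x, 40 mm or more.
- key_wide: another steel key, same bow and stem, but two long wings, 30 mm over both: too wide for the keyhole. Stays hanging. Origin at the centre of its bow.
- key_flag: another steel key, same bow and stem, but one single wing that reaches 17 mm to one side: does not enter the keyhole. Stays hanging. Origin at the centre of its bow.
- medicine_box: white steel box, fixed, 130 (x) x 250 (y) x 65 mm. Origin at the centre of its underside. The 75 mm towards +y are a flat deck with the lock; the rest is a lid with a wire handle (to z = 88 mm), held shut by the bolt. Round it in the room: a shelf rail above at world x = 0.54 to 0.58, y < -0.04, z = 0.51 to 0.55 m; a wall end at x = 0.26 to 0.92, y = 0.42 to 0.54 m, close to the arm's start.
- keyhole (a point): centre of the keyhole's mouth, 67 mm up, in a square 42 mm steel plate; axes as the box. A slot 20.4 mm long (y), 6.4 mm wide (x) through the 5 mm plate and into the plug. Sticky pins catch the tip 7 to 14 mm down: pushed straight it jams; twisted 0.1 rad to and fro at each mm it passes with 5 to 15 N. Home: collar on the plate, tip 18.5 mm below, bow centre 31 mm above the mouth; then it turns.
- lock_plug (a joint): angle of the lock's plug, rad: 0 at rest, slot in line with the keyhole; grows as it is turned clockwise seen from above; stop at 1.57. A spring turns it back to 0 when the key is let go (0.11 N m at the stop). The bit has about 0.15 rad of play in the plug, so turn the key some 1.7 rad. The bolt is clear of the lid from 1.2 rad on.
Mind the look-alikes: they are no part of the job. Leave any orange look-alike of the key_twin alone.

How it is judged:
By the outcome, as a careful person would: the job done as asked, in the order asked, and still so for the second after the job is handed in, while the arm keeps its last pose, push and grip.
It also fails if it takes over 72 s, if anything falls off the work surface, if the arm or the gripper's body presses on something with over 40 N, if the wrist force passes 120 N, or if a joint passes its speed limit or range.

### The arm

A 6-joint arm with a two-finger parallel gripper is mounted at the origin on a cart in front of the work surface, level with it; the furniture and walls round the work are solid. World frame = base frame: x ahead of the robot, y to its left, z up, the work surface at z = 0. Lengths are in m, angles in rad, forces in N, time in s.
With the tool pointing down it reaches from about 0.375 to 0.9 m from the base axis. Payload 3.1 kg.
Tool frame: the origin (TCP) lies at the centre of the arm's flange, where the gripper is bolted on; the fingertips stand robot.tip_extent ahead of it and the grasp point (between the pads) lies 164 mm ahead of it (robot.tip_extent is the distance from the TCP to the fingertips, in m); z points along the fingers, y is the line along which they close (so a half turn about z gives the same grasp; the last joint's range is limited). The gripper opens to 87 mm and grips with 3 to 60 N. Pads are 19 mm wide; open, the fingers measure 117 mm over their backs; the gripper's body (75 mm by 190 mm) begins 51 mm behind the grasp point.
Start: joints at [-1.347, 0.527, 1.433, -0, 1.181, -0.178], TCP at [0.245, -0.575, 0.405] pointing down, gripper open.
Joint ranges: [-3.08, 3.08], [-0.75, 2.2], [0.22, 2.44], [-1.43, 4.57], [0, 2.65], [-2.85, 2.85]. Speed limits (rad/s): [2.79, 2.79, 3.14, 3.14, 3.14, 3.14].

### API

Orientations are given as a unit quaternion [x, y, z, w].
In Python, from rig import get_obs, camera, hand_in, cut_out, robot gives the robot as it stands.
- The arm moves only by the tool step_arm, never from a script. Its argument "rows" is a list of rows, each a list of 6 numbers: the shift along the world's x, y, z in m, then the turn, a rotation vector about the world's x, y, z in degrees. A call has 1 to 12 rows; each row shifts and turns the commanded pose from where the row before left it; what a row does not reach is not made up. A row lasts 1/8 s, in which the tool goes at most 62.5 mm and 10.7 degrees, less where a joint would pass 70% of its speed; a pose out of reach is approached as far as the arm can. A call is refused whole if a number of a shift passes 0.0625 or a number of a turn 10.7, either way. A call with a gripper value outside its range is refused whole. "jaw" is the finger opening in m, from 0 to 0.087, set as the call begins (left out, the last holds). The fingers move at their own pace and stop on an object; "squeeze" is the grip in N (left out, the last holds). Time passes only in rows, so rows that do not move let the fingers close. It gives the time, the measured TCP pose, the force, the opening and the grip force at its end, in the units of the state.
- get_obs(): the state, without advancing time (a new reading comes with each control period).
- camera(name): name is "scene" or "side" or "wrist"; returns a dict with "pixels" (420x560x3 uint8, blue, green, red), "depth" (420x560 float32, m along the optical axis (not along the pixel's ray), 0 where there is no reading), "fov_y" (degrees; the focal length in pixels is half the picture's height over the tangent of half this angle, whatever the lens; pixels are square), "cx", "cy" (the principal point, pixels), "extrinsics" (4x4, takes a point from camera to world coordinates); the wrist camera has in their place "mount" (4x4, takes a point from camera to tool coordinates, whose origin is the TCP and whose axes are the flange's). Camera axes: x right, y up, looking along -z (the intrinsics and any distortion apply to the point x, -y, -z); pixel columns grow to the right and rows downward; lengths in m; the calibration is good to about 2 mm. A picture is of the moment at which its call begins: read the wrist's pose just before it.
- hand_in(): hands the job in; it is judged then, once.
Trained networks look in the newest picture that a camera, given by its name, has taken for a name from the list of things; names that differ only in an ending like _2 or _b are one class to them, and where a whole thing is asked for, a point or a joint stands for the part that bears it (a point fixed in the world has none). Each returns a list of dicts, best first, with "confidence" (0 to 1); they miss things now and then, are a little off and sometimes report something else, mostly with a low value. They report only what shows in the picture. A call takes as long as a camera call. They do not tell look-alikes from the thing itself.
- cut_out(label, camera): "region" (420x560 bool, what is visible of it) and "extent" ([centre column, centre row, width, height] in pixels, round what is visible of it).
The state is a dict: "time": time; "q": joint angles; "joint_velocities": joint speeds; "joint_torque": joint torques, N m; "position": TCP position; "tool_rot": TCP orientation; "ft_force": force on the tool from outside, world axes, zero at the start; "moment": the same for the moment, N m; "grip_width": finger opening in m; "grip_force": force on a finger pad.
Only numpy, scipy, OpenCV 4.12 (cv2) and the standard library are available. Lean on these libraries where they do the work, as an engineer would, in place of code of your own. Each camera call takes 0.05 s, during which the arm holds its last target. There are 200 camera calls.

## Working session

There is one attempt and no reset: what is moved stays moved. The work goes in short steps, Python scripts to look and compute and a tool call to move; the robot and the scene stay as the last step left them, time stands still between calls to the robot, and variables do not carry over. Pictures are saved under pics/ and viewed, at most 10 in all, crops included, and the job is handed in when it is done.

Besides the shell and the picture viewer there is one more tool, called after "Call:" by a JSON object that holds its "name" and its "arguments". step_arm: Moves the arm, as the interface text tells. Its arguments: {"type":"object","properties":{"rows":{"type":"array"},"jaw":{"type":"number"},"squeeze":{"type":"number"}},"required":["rows"]}

```bash
ls; mkdir -p pics; cat > h.py <<'E'
import numpy as np, cv2
from rig import get_obs, camera, hand_in, cut_out, robot
from scipy.spatial.transform import Rotation as R
def shot(name):
    o=get_obs(); c=camera(name)
    if 'mount' in c:
        T=np.eye(4);T[:3,:3]=R.from_quat(o['tool_rot']).as_matrix();T[:3,3]=o['position'];c['E']=T@c['mount']
    else: c['E']=np.array(c['extrinsics'])
    c['f']=210/np.tan(np.radians(c['fov_y'])/2); return c
def pts(c,vu):  # vu Nx2 rows,cols -> world
    vu=np.asarray(vu);d=c['depth'][vu[:,0],vu[:,1]]
    p=np.stack([(vu[:,1]-c['cx'])/c['f']*d,-(vu[:,0]-c['cy'])/c['f']*d,-d],1)
    return (p@c['E'][:3,:3].T+c['E'][:3,3])[d>0]
def proj(c,P):
    p=(np.atleast_2d(P)-c['E'][:3,3])@c['E'][:3,:3]
    return np.stack([c['cx']+c['f']*p[:,0]/-p[:,2],c['cy']-c['f']*p[:,1]/-p[:,2]],1)
E
python3 - <<'E'
from h import *
print(robot, get_obs())
for n in ['scene','side']:
    c=shot(n); cv2.imwrite(f'pics/{n}.png',c['pixels']); print(n,{k:v for k,v in c.items() if k not in('pixels','depth')})
    for l in ['key_rack','key_twin','key_wide','key_flag','medicine_box','keyhole']:
        for r in cut_out(l,n)[:3]:
            P=pts(c,np.argwhere(r['region'])); 
            print(l,round(r['confidence'],2),np.round(r['extent']),np.round(np.median(P,0),3) if len(P) else '')
E
```

```text
pics
<Robot object at 0x7f76e3567e00> {'time': 0.0, 'q': array([-1.34643261e+00,  5.28459179e-01,  1.43389026e+00, -4.47208987e-05,
        1.18138846e+00, -1.78520607e-01]), 'joint_velocities': array([ 6.98846511e-04,  6.19357350e-04,  4.20703393e-04, -8.47563695e-04,
        8.48337203e-05,  1.17659595e-03]), 'joint_torque': array([ 7.88881425e-04, -4.40038562e+01, -1.76591635e+01,  6.33549294e-02,
        5.82338660e-02, -1.58999601e-04]), 'position': array([ 0.24497931, -0.57461671,  0.40377933]), 'tool_rot': array([ 9.79776778e-01,  2.00090764e-01, -4.52559710e-05, -1.07187043e-03]), 'ft_force': array([-0.74364452, -0.3164271 ,  1.2484975 ]), 'moment': array([ 0.01999812, -0.042113  , -0.05563009]), 'grip_force': 0.0, 'grip_width': 0.08675780899964511}
scene {'fov_y': 48.74929262938733, 'cx': 281.208231840202, 'cy': 198.654195496441, 'extrinsics': array([[-0.59081863,  0.41883594, -0.68957218, -0.30416481],
       [-0.80668703, -0.2920882 ,  0.51375142,  0.56804143],
       [ 0.01376166,  0.85980285,  0.51044067,  0.69143236],
       [ 0.        ,  0.        ,  0.        , 
[... 927 characters left out ...]
  [-0.96437205,  0.17314044, -0.20002234, -0.24832482],
       [-0.01078421,  0.72972892,  0.68365152,  0.77643509],
       [ 0.        ,  0.        ,  0.        ,  1.        ]]), 'E': array([[ 0.26432981,  0.6614515 , -0.70186299, -0.25093744],
       [-0.96437205,  0.17314044, -0.20002234, -0.24832482],
       [-0.01078421,  0.72972892,  0.68365152,  0.77643509],
       [ 0.        ,  0.        ,  0.        ,  1.        ]]), 'f': np.float64(465.22839326569846)}
key_rack 0.93 [254. 200.  52.  64.] [0.516 0.013 0.02 ]
key_twin 0.72 [254. 192.   7.  23.] [0.49  0.022 0.09 ]
medicine_box 0.77 [378. 243. 134.  92.] [ 0.439 -0.265  0.067]
keyhole 0.67 [380. 242. 136.  92.] [ 0.439 -0.265  0.067]
```

```bash
python3 - <<'E'
import cv2
a=cv2.imread('pics/scene.png');b=cv2.imread('pics/side.png')
cv2.imwrite('pics/a2.png',cv2.resize(a[150:350,120:390],None,fx=2.9,fy=2.9,interpolation=2))
cv2.imwrite('pics/b2.png',b)
E
```

```text
(no output)
```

View pics/a2.png

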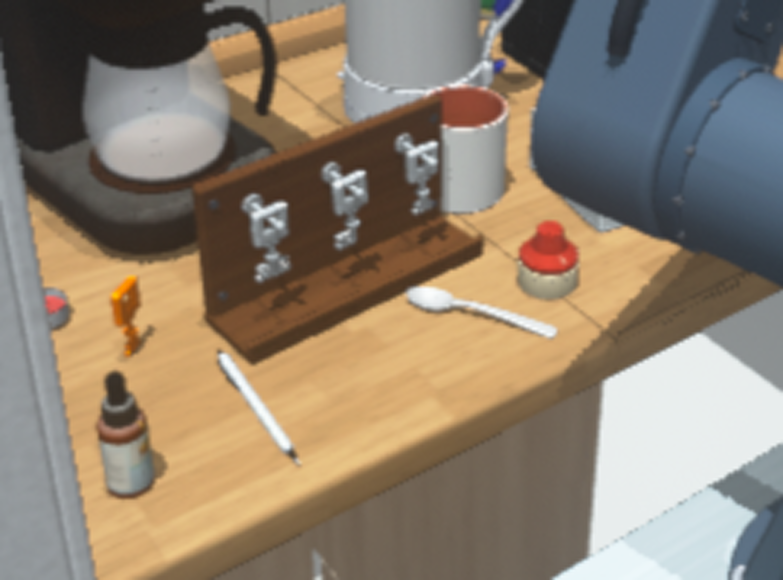

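View pics/side.png

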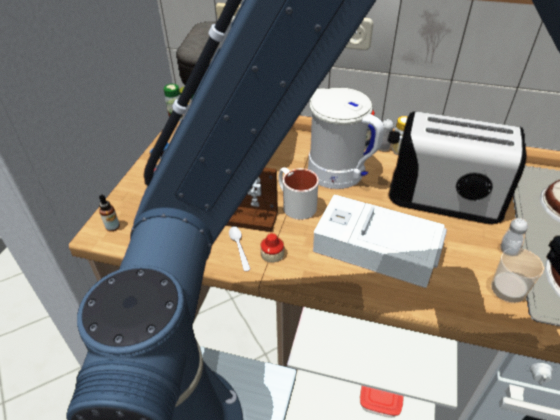

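```bash
python3 - <<'E'
from h import *
print('tip',robot.tip_extent)
c=shot('scene')
for l in ['key_rack']:
    r=cut_out(l,'scene')[0]; P=pts(c,np.argwhere(r['region']))
    B=P[(P[:,2]>.03)]; 
    # board front plane fit robust
    for i in range(8):
        m=B.mean(0);u,s,v=np.linalg.svd(B-m,full_matrices=False);n=v[2];d=np.abs((B-m)@n)
        B=B[d<max(.002,2*np.median(d))]
    n=n*np.sign(n[0]);print('board n',n,np.degrees(np.arctan2(n[1],n[0])),m,len(B),'z',P[:,2].max(),P[:,1].min(),P[:,1].max())
    F=P[(P[:,2]<.02)&(P[:,2]>.006)]; print('foot',cv2.minAreaRect(F[:,:2].astype(np.float32)),np.median(F[:,2]))
for l in ['key_twin','key_wide','key_flag']:
    r=cut_out(l,'scene')[0]; P=pts(c,np.argwhere(r['region'])); Q=P[P[:,0]<np.median(P[:,0])+.012]; print(l,Q.min(0),Q.max(0),np.median(Q,0))
s=shot('side');r=cut_out('medicine_box','side')[0];P=pts(s,np.argwhere(r['region']))
D=P[(P[:,2]>.06)&(P[:,2]<.072)];print('box',cv2.minAreaRect(D[:,:2].astype(np.float32)),np.median(D[:,2]))
print(pts(s,[[216,341],[215,340],[217,342]]))
E
```

```text
tip 0.1822
board n [ 0.9980104   0.06303501 -0.00135041] 3.614039589333106 [0.51129414 0.11456213 0.08902864] 1988 z 0.13840588121466568 -0.021244802311065514 0.22171832701793898
foot ((0.48508888483047485, 0.09993818402290344), (0.0717037096619606, 0.24020187556743622), 2.5998716354370117) 0.014165192627723533
key_twin [0.48302569 0.01175504 0.05332533] [0.49521448 0.03960521 0.11770029] [0.48794073 0.02713158 0.09624552]
key_wide [0.46410988 0.16034062 0.05340164] [0.48618878 0.18911575 0.11752258] [0.47917539 0.17549784 0.09347771]
key_flag [0.46732375 0.0836715  0.05234278] [0.48960287 0.11446446 0.11744652] [0.48242921 0.10037879 0.09538115]
box ((0.47416257858276367, -0.262614369392395), (0.25735265016555786, 0.13419698178768158), 81.21333312988281) 0.06764817357588282
[[ 0.48902278 -0.17477966  0.06684165]
 [ 0.49274881 -0.17199457  0.06573451]
 [ 0.48983648 -0.17710975  0.06359923]]
```

Call:
{"name": "step_arm", "arguments": {"rows": [[0.017,0.034,0,0,0,10.5],[0.017,0.034,0,0,0,10.5],[0.017,0.034,0,0,0,10.5],[0.017,0.034,0,0,0,10.5],[0.017,0.034,0,0,0,10.5],[0.017,0.034,0,0,0,10.5],[0.017,0.034,0,0,0,10.5],[0.017,0.034,0,0,0,10.5],[0.017,0.034,0,0,0,10.5],[0.017,0.034,0,0,0,10.5],[0,0,0,0,0,10.5],[0,0,0,0,0,10.5]]}}

```text
time: 2.55
position: [0.4153, -0.2343, 0.405]
tool_rot: [0.263, 0.965, -0.0, 0.0]
ft_force: [0.2, -0.1, -0.2]
grip_width: 0.0871
grip_force: 0.0
```

```bash
python3 - <<'E'
from h import *
o=get_obs(); print(o['time'],o['position'],o['q'],R.from_quat(o['tool_rot']).as_matrix())
c=shot('wrist'); print(c['mount'],c['fov_y'],c['cx'],c['cy']); cv2.imwrite('pics/w1.png',c['pixels'])
print([k for k in c])
for n,P in dict(kh=[.4885,-.176,.067],twin=[.487,.026,.098],flag=[.482,.1,.098]).items(): print(n,proj(c,P))
for l in ['key_twin','keyhole','medicine_box','key_rack']:
    for r in cut_out(l,'wrist')[:2]:
        P=pts(c,np.argwhere(r['region'])); print(l,r['confidence'],r['extent'],np.median(P,0) if len(P) else '')
E
```

```text
2.55 [ 0.41534168 -0.2342761   0.40498094] [-7.48493855e-01  3.28819476e-01  1.79360023e+00 -2.47090185e-05
  1.01856303e+00 -1.78721713e+00] [[-8.61763667e-01  5.07309762e-01  4.32577710e-04]
 [ 5.07309602e-01  8.61763763e-01 -4.30482480e-04]
 [-5.91167759e-04 -1.51523335e-04 -9.99999814e-01]]
[[ 4.25151003e-04  9.68762932e-01  2.47988310e-01  6.73116781e-02]
 [ 9.99999866e-01 -4.85156761e-04  1.80859093e-04  7.93224856e-04]
 [ 2.95522790e-04  2.47988199e-01 -9.68763008e-01  1.91167545e-02]
 [ 0.00000000e+00  0.00000000e+00  0.00000000e+00  1.00000000e+00]] 70.59315183988855 282.22481902851376 207.36365560850518
['pixels', 'depth', 'fov_y', 'cx', 'cy', 'mount', 'E', 'f']
kh [[359.21131186 223.7276202 ]]
twin [[559.67452729 128.0738548 ]]
flag [[638.39449546  80.07666633]]
key_twin 0.66 [538.2, 135.3, 43.5, 17.6] [0.48906047 0.01991065 0.09034945]
keyhole 0.89 [286.8, 237.9, 236.7, 168.7] [ 0.45512898 -0.24127466  0.06702929]
keyhole 0.49 [537.2, 133.9, 45.5, 20.8] [0.48916511 0.01957831 0.08983877]
medicine_box 0.57 [284.6, 236.3, 242.3, 168.6] [ 0.45539525 -0.24074507  0.0670477 ]
key_rack 0.96 [503.6, 129.3, 112.8, 137.2] [0.50157116 0.02036496 0.01393702]
key_rack 0.45 [536.6, 134.3, 44.8, 20.6] [0.48914923 0.01947496 0.09037045]
```

View pics/w1.png

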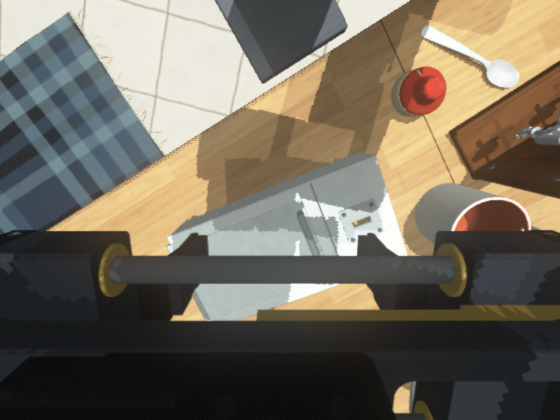

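Call:
{"name": "step_arm", "arguments": {"rows": [[0.024,0.0145,-0.01,0,0,5.5],[0.024,0.0145,-0.015,0,0,5.5],[0.024,0.0145,-0.015,0,0,5.5],[0.024,0.0145,-0.015,0,0,5.5],[0,0,0,0,0,0],[0,0,0,0,0,0]]}}

```text
time: 3.55
position: [0.5105, -0.1771, 0.3496]
tool_rot: [0.079, 0.997, -0.0, -0.001]
ft_force: [-0.2, 0.1, -0.3]
grip_width: 0.0874
grip_force: 0.0
```

```bash
python3 - <<'E'
from h import *
c=shot('wrist'); cv2.imwrite('pics/w2.png',c['pixels'][60:360,130:530]); np.save('w2.npy',c['depth']);import pickle;pickle.dump(c,open('w2.pkl','wb'))
print(get_obs()['position'],proj(c,[.4885,-.176,.067]))
uv=proj(c,[.4885,-.176,.067])[0].astype(int); im=c['pixels'][uv[1]-60:uv[1]+60,uv[0]-60:uv[0]+60]
cv2.imwrite('pics/w2c.png',cv2.resize(im,None,fx=5,fy=5,interpolation=2))
E
```

```text
[ 0.5102906  -0.17728803  0.34982263] [[278.96492162 183.76070373]]
```

View pics/w2c.png

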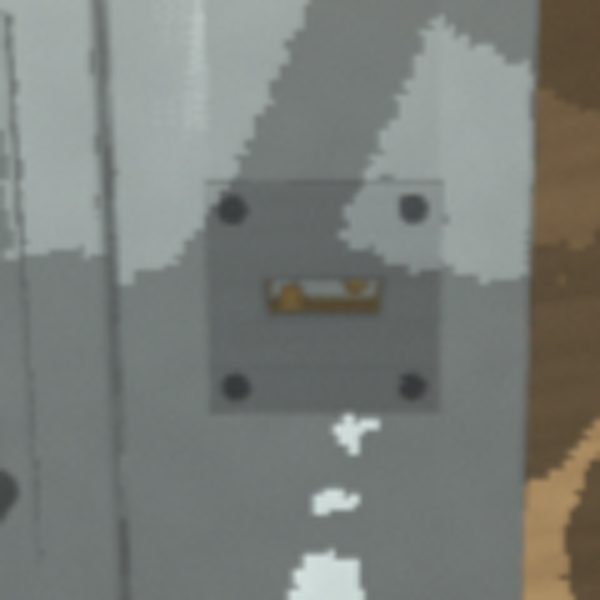

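```bash
cat >> h.py <<'E'
def ray(c,u,v,z):
    d=c['E'][:3,:3]@np.array([(u-c['cx'])/c['f'],-(v-c['cy'])/c['f'],-1]);o=c['E'][:3,3];return o+d*(z-o[2])/d[2]
E
python3 - <<'E'
from h import *
import pickle
c=pickle.load(open('w2.pkl','rb'))
q=lambda x,y:(218+(x+.5)/5-.5,123+(y+.5)/5-.5)
S=np.array([ray(c,*q(*p),.067) for p in [(232,209),(413,209),(235,387),(412,387)]]);print(S.mean(0))
C=np.array([ray(c,*q(*p),.067) for p in [(207,182),(443,181),(211,412),(441,411)]]);print(C.mean(0))
a=C[1]-C[0]+C[3]-C[2];print('yaxis ang',np.degrees(np.arctan2(a[1],a[0])),np.linalg.norm(a)/2)
print(ray(c,*q(322.5,296),.067))
b=[ray(c,*q(x,295),.067) for x in(265,380)];print(np.linalg.norm(b[0]-b[1]))
P=pts(c,np.argwhere(np.ones((420,560)))).reshape(-1,3) 
g=[(r,k) for r in range(163,203) for k in range(262,304)]
print('plate z',np.median(pts(c,g)[:,2]))
D=P[(P[:,2]>.055)&(P[:,2]<.066)&(P[:,1]>-.2)&(P[:,1]<-.1)];print(np.median(D[:,2]),D[:,1].max())
M=P[(P[:,1]>-.1)&(P[:,1]<.0)&(P[:,2]>.08)];print('mug',M.max(0) if len(M) else 0)
t=R.from_quat(get_obs()['tool_rot']).as_matrix()[:,1];print('psi',np.degrees(np.arctan2(t[1],t[0])))
s=shot('side');p=proj(s,S.mean(0));print(p)
for l in('keyhole',):
  for r in cut_out(l,'side')[:3]:print(r['extent'],r['confidence'])
x,y=p[0].astype(int);cv2.imwrite('pics/s2.png',cv2.resize(s['pixels'][y-25:y+25,x-25:x+25],None,fx=10,fy=10,interpolation=2));print(x,y,p)
G=pts(s,np.argwhere(np.ones((420,560))));M=G[(G[:,0]>.45)&(G[:,0]<.65)&(G[:,1]>-.12)&(G[:,1]<-.0)&(G[:,2]<.14)&(G[:,2]>.08)];print('mug',M.min(0),M.max(0))
E
```

```text
[ 0.48779343 -0.17294322  0.067     ]
[ 0.48775409 -0.17248412  0.067     ]
yaxis ang 81.25776067173813 0.041823525861159325
[ 0.48718286 -0.1729385   0.067     ]
0.020634612057752105
plate z 0.06786685511543095
0.06548399594706927 -0.10013646635096851
mug [ 6.63918239e-01 -1.05121780e-04  2.58913282e-01]
psi 80.97527501501108
[[340.07769989 216.17762908]]
[382.0, 242.6, 133.0, 93.5] 0.82
340 216 [[340.07769989 216.17762908]]
mug [ 0.51413215 -0.10664055  0.08001846] [ 6.01933158e-01 -4.58120868e-05  1.37059180e-01]
```

View pics/s2.png

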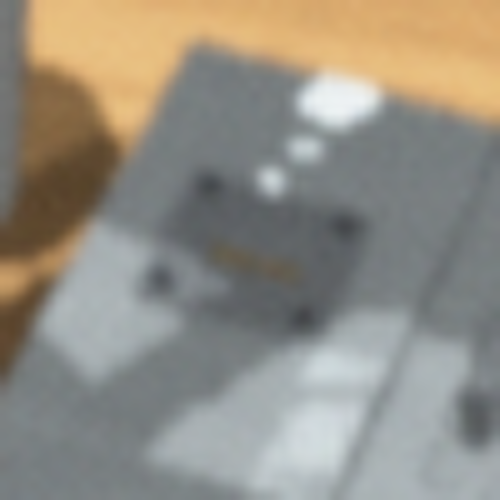

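Call:
{"name": "step_arm", "arguments": {"rows": [[-0.009,0.035,0.01,0,0,2],[-0.009,0.035,0.01,0,0,2],[-0.009,0.035,0.01,0,0,2],[-0.009,0.035,0.01,0,0,2],[-0.009,0.035,0.01,0,0,2],[0,0.032,0,0,0,2],[0,0,0,0,0,0],[0,0,0,0,0,0]]}}

```text
time: 4.7
position: [0.4662, 0.0293, 0.4003]
tool_rot: [-0.026, 1.0, -0.0, 0.001]
ft_force: [0.7, -0.6, 0.3]
grip_width: 0.0868
grip_force: 0.0
```

```bash
python3 - <<'E'
from h import *
import pickle
c=shot('wrist'); pickle.dump(c,open('w3.pkl','wb'))
print(get_obs()['position'],proj(c,[.487,.026,.098]),proj(c,[.482,.1,.098]))
for l in ['key_twin','key_wide','key_flag','key_rack']:
    for r in cut_out(l,'wrist')[:3]:
        P=pts(c,np.argwhere(r['region'])); print(l,r['confidence'],r['extent'],np.median(P,0) if len(P) else '')
P=pts(c,np.argwhere(np.ones((420,560))));M=P[(P[:,0]>.5)&(P[:,0]<.6)&(P[:,1]>-.11)&(P[:,1]<-.03)&(P[:,2]<.2)];print('mug',M.max(0))
B=P[(P[:,2]>.129)&(P[:,2]<.14)&(P[:,0]>.46)&(P[:,0]<.56)&(P[:,1]>-.03)]; print('boardtop',cv2.minAreaRect(B[:,:2].astype(np.float32)),np.median(B[:,2]),len(B))
cv2.imwrite('pics/w3.png',cv2.resize(c['pixels'][120:320,200:560],None,fx=2.2,fy=2.2,interpolation=2))
E
```

```text
[0.4662308  0.02909607 0.40007623] [[277.47645161 221.5840322 ]] [[351.88527809 220.58636098]]
key_twin 0.94 [276.1, 224.7, 33.7, 23.5] [0.48889412 0.02595381 0.11154867]
key_wide 0.72 [419.9, 221.8, 52.9, 21.5] [0.48069049 0.17161199 0.09865976]
key_flag 0.95 [353.4, 219.6, 33.9, 23.5] [0.48331371 0.0984403  0.10729951]
key_rack 0.62 [335.2, 216.8, 205.3, 75.9] [0.49479499 0.08777666 0.0141711 ]
mug [ 0.5997835  -0.0300146   0.09483009]
boardtop ((0.0, 0.0), (0.0, 0.0), 0.0) nan 0
  return _methods._mean(a, axis=axis, dtype=dtype,
  ret = ret.dtype.type(ret / rcount)
```

View pics/w3.png

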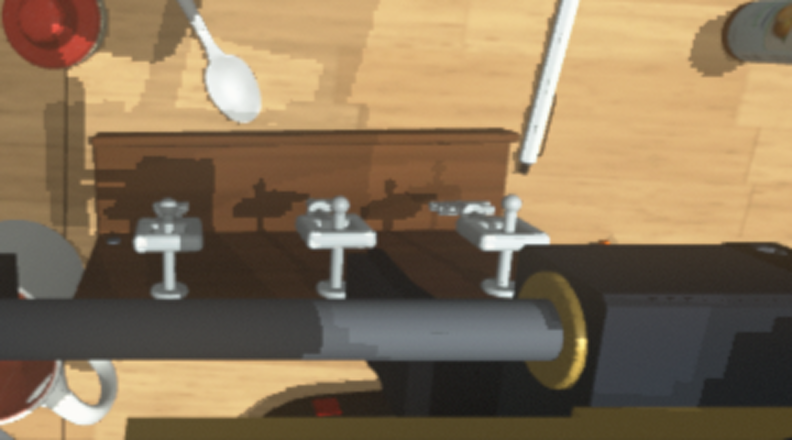

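Call:
{"name": "step_arm", "arguments": {"rows": [[0.008,-0.001,-0.016,0,0,0],[0.008,0,-0.018,0,0,0],[0.008,0,-0.018,0,0,0],[0.008,0,-0.018,0,0,0],[0,0,0,0,0,0],[0,0,0,0,0,0]], "jaw": 0.056}}

```text
time: 5.7
position: [0.498, 0.0289, 0.3294]
tool_rot: [-0.027, 1.0, 0.0, -0.0]
ft_force: [-0.2, -0.3, -0.6]
grip_width: 0.056
grip_force: 0.0
```

```bash
python3 - <<'E'
from h import *
import pickle
c=shot('wrist'); pickle.dump(c,open('w4.pkl','wb'))
o=get_obs();t=R.from_quat(o['tool_rot']).as_matrix()[:,1];print(o['position'],'psi',np.degrees(np.arctan2(t[1],t[0])),o['grip_width'])
for l in ['key_twin','key_flag']:
    for r in cut_out(l,'wrist')[:1]:
        P=pts(c,np.argwhere(r['region']));z=P[:,2];B=P[(z>.108)&(z<.119)]
        print(l,r['confidence'],r['extent'],z.max(),len(B),cv2.minAreaRect(B[:,:2].astype(np.float32)),np.median(B,0))
P=pts(c,np.argwhere(np.ones((420,560))));B=P[(P[:,2]>.03)&(P[:,2]<.128)&(P[:,0]>.49)&(P[:,0]<.56)&(P[:,1]>-.03)&(P[:,1]<.15)];print(len(B))
uv=proj(c,[.487,.026,.098])[0].astype(int);print(uv)
cv2.imwrite('pics/w4.png',cv2.resize(c['pixels'][uv[1]-50:uv[1]+50,uv[0]-65:uv[0]+65],None,fx=6,fy=6,interpolation=2))
E
```

```text
[0.49803096 0.02899159 0.32986568] psi 93.07316897727249 0.05580321683066666
key_twin 0.81 [276.8, 212.2, 43.7, 26.2] 0.11627400685409903 476 ((0.49078845977783203, 0.025437651202082634), (0.007714088074862957, 0.029448391869664192), 4.442541122436523) [0.49021846 0.0253387  0.11386035]
key_flag 0.72 [381.2, 209.2, 50.5, 24.8] 0.11614430271815851 475 ((0.4852053225040436, 0.09952153265476227), (0.007661702111363411, 0.0293758362531662), 3.4331555366516113) [0.48454624 0.0980991  0.11396036]
4920
[278 209]
```

View pics/w4.png

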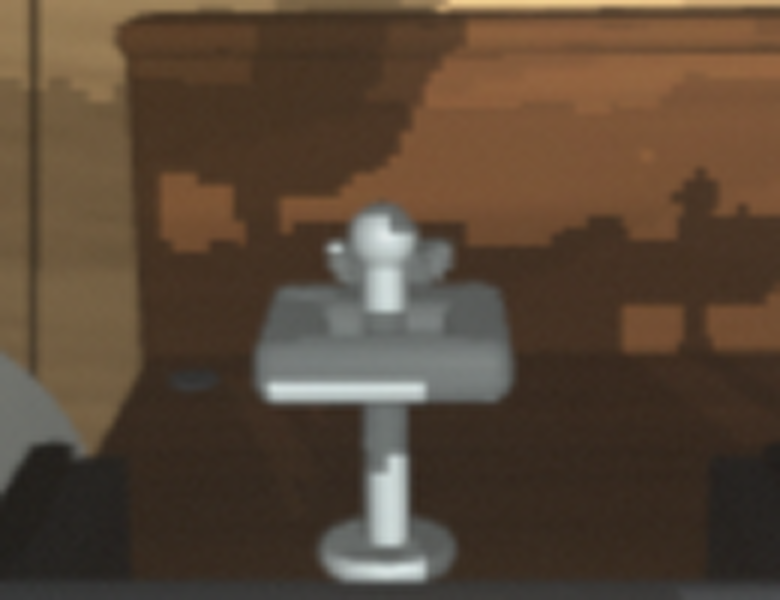

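Call:
{"name": "step_arm", "arguments": {"rows": [[-0.0075,-0.0036,0,0,0,1],[0,0,-0.017,0,0,0],[0,0,-0.017,0,0,0],[0,0,-0.017,0,0,0],[0,0,-0.016,0,0,0],[0,0,0,0,0,0],[0,0,0,0,0,0]]}}

```text
time: 6.72
position: [0.4905, 0.0253, 0.2634]
tool_rot: [-0.036, 0.999, -0.0, 0.0]
ft_force: [0.2, -0.8, -0.9]
grip_width: 0.0564
grip_force: 0.0
```

Call:
{"name": "step_arm", "arguments": {"rows": [[0,0,0,0,0,0],[0,0,0,0,0,0],[0,0,0,0,0,0],[0,0,0,0,0,0],[0,0,0,0,0,0],[0,0,0,0,0,0]], "jaw": 0.02, "squeeze": 45}}

```text
time: 7.48
position: [0.4906, 0.0255, 0.2628]
tool_rot: [-0.036, 0.999, -0.0, 0.0]
ft_force: [0.2, -0.2, 2.1]
grip_width: 0.0295
grip_force: 45.0
```

```bash
python3 - <<'E'
from h import *
o=get_obs();print(o)
c=shot('wrist')
cv2.imwrite('pics/w5.png',c['pixels'])
E
```

```text
{'time': 7.475, 'q': array([-1.76061156e-01,  5.85855565e-01,  1.88683142e+00,  5.09116837e-05,
        6.68653068e-01, -1.81806957e+00]), 'joint_velocities': array([ 1.73679620e-03,  5.86210219e-04, -4.89874331e-04,  1.42614978e-03,
       -1.33993166e-03, -9.61528316e-05]), 'joint_torque': array([-1.08822647e-01, -3.65347767e+01, -8.24748516e+00, -6.95117586e-02,
        4.48272179e-02, -1.50510114e-04]), 'position': array([0.4905813 , 0.02547086, 0.2628372 ]), 'tool_rot': array([-3.55785589e-02,  9.99366875e-01, -1.11037389e-05,  1.26799263e-04]), 'ft_force': array([ 0.21253666, -0.18619133,  2.05583789]), 'moment': array([ 0.10702043, -0.11607406, -0.0244241 ]), 'grip_force': 45.000461088493466, 'grip_width': 0.029496819242280807}
```

Call:
{"name": "step_arm", "arguments": {"rows": [[0,0,0.0018,0,0,0],[0,0,0.0017,0,0,0],[0,0,0,0,0,0],[-0.005,-0.0004,0,0,0,0],[-0.006,-0.0004,0,0,0,0],[-0.006,-0.0004,0,0,0,0]]}}

```text
time: 8.28
position: [0.4728, 0.0243, 0.2662]
tool_rot: [-0.036, 0.999, 0.0, -0.0]
ft_force: [-0.0, -0.9, 0.3]
grip_width: 0.0295
grip_force: 45.0
```

Call:
{"name": "step_arm", "arguments": {"rows": [[-0.008,-0.0006,0,0,0,0],[-0.008,-0.0006,0,0,0,0],[-0.009,-0.0006,0,0,0,0],[-0.01,-0.0008,0,0,0,0],[-0.01,-0.0008,0,0,0,0],[0,-0.01,0.02,0,0,-3],[0,-0.025,0.03,0,0,-3],[0.002,-0.04,0.02,0,0,-3],[0.01,-0.05,0.01,0,0,-3.9],[0.01,-0.03,0,0,0,0],[0,0,0,0,0,0]]}}

```text
time: 9.65
position: [0.451, -0.1363, 0.3465]
tool_rot: [0.079, 0.997, -0.001, 0.001]
ft_force: [-0.3, 0.0, -0.3]
grip_width: 0.0291
grip_force: 45.0
```

```bash
python3 - <<'E'
from h import *
import pickle
o=get_obs();M=R.from_quat(o['tool_rot']).as_matrix();t=M[:,1];print(o['time'],o['position'],'psi',np.degrees(np.arctan2(t[1],t[0])),o['ft_force'],o['grip_width'])
c=shot('wrist');pickle.dump(c,open('w6.pkl','wb'))
for r in cut_out('key_twin','wrist')[:3]: print(r['confidence'],r['extent'])
g=lambda p:o['position']+M@np.array(p)
print('bow',proj(c,g([0,0,.164])),'tip',proj(c,g([0,0,.2135])),'wings',proj(c,[g([0,.009,.21]),g([0,-.009,.21])]))
s=shot('scene');pickle.dump(s,open('s6.pkl','wb'));sd=shot('side');pickle.dump(sd,open('d6.pkl','wb'))
print(proj(s,g([0,0,.164])),proj(sd,g([0,0,.164])))
for n in('scene','side'):
  for r in cut_out('key_twin',n)[:4]: print(n,r['confidence'],r['extent'])
a=cv2.resize(c['pixels'][170:420,180:380],None,fx=2.4,fy=2.4,interpolation=2)
x,y=proj(sd,g([0,0,.18]))[0].astype(int); b=cv2.resize(sd['pixels'][y-20:y+20,x-20:x+20],(300,300),interpolation=2)
x,y=proj(s,g([0,0,.18]))[0].astype(int); d=cv2.resize(s['pixels'][y-20:y+20,x-20:x+20],(300,300),interpolation=2)
cv2.imwrite('pics/w6.png',np.hstack([a,np.vstack([b,d])])[:600,:800])
E
```

```text
9.65 [ 0.45099513 -0.13626654  0.34648689] psi 80.98877190646216 [-0.28641821  0.0240094  -0.28743036] 0.02909557140898836
0.74 [284.0, 244.0, 55.0, 25.8]
0.44 [147.5, 243.6, 283.3, 139.9]
bow [[280.96885559 262.2092757 ]] tip [[281.27506922 231.6133046 ]] wings [[294.50449149 233.30440392]
 [268.0119911  233.29220774]]
[[327.83839533 164.32887104]] [[323.11185544 183.38183629]]
scene 0.43 [163.9, 258.8, 6.1, 24.5]
side 0.74 [320.6, 188.7, 7.4, 25.4]
side 0.57 [156.6, 183.6, 11.7, 20.4]
```

View pics/w6.png

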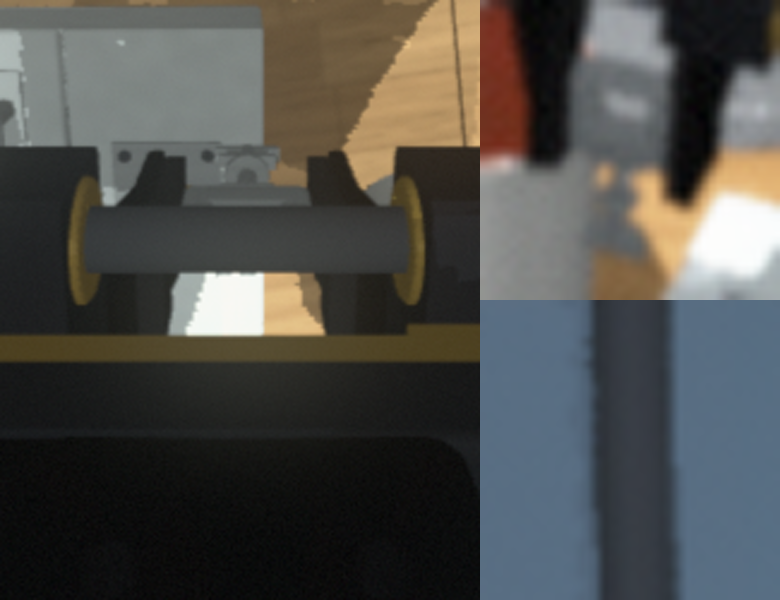

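Call:
{"name": "step_arm", "arguments": {"rows": [[0.009,-0.0096,-0.008,0,0,0.3],[0.009,-0.0096,-0.012,0,0,0],[0.009,-0.0096,-0.015,0,0,0],[0.0095,-0.0096,-0.02,0,0,0],[0,0,0,0,0,0],[0,0,0,0,0,0]]}}

```text
time: 10.7
position: [0.4869, -0.1726, 0.2909]
tool_rot: [0.074, 0.997, 0.0, -0.001]
ft_force: [-0.1, 0.2, 0.4]
grip_width: 0.0294
grip_force: 45.0
```

```bash
python3 - <<'E'
from h import *
import pickle
o=get_obs();M=R.from_quat(o['tool_rot']).as_matrix();t=M[:,1];print(o['time'],o['position'],'psi',np.degrees(np.arctan2(t[1],t[0])),o['ft_force'])
c=shot('wrist');pickle.dump((o,c),open('w7.pkl','wb'))
g=lambda p:o['position']+M@np.array(p)
print('tip',proj(c,g([0,0,.2135])),'wings',proj(c,[g([0,.009,.21]),g([0,-.009,.21])]))
sd=shot('side');pickle.dump(sd,open('d7.pkl','wb'))
print('kh',proj(c,[.4877,-.1729,.067]))
a=cv2.resize(c['pixels'][150:250,210:350],(700,500),interpolation=2)
cv2.imwrite('pics/w7.png',a)
x,y=proj(sd,g([0,0,.21]))[0].astype(int);print(x,y)
cv2.imwrite('pics/d7.png',cv2.resize(sd['pixels'][y-30:y+30,x-30:x+30],None,fx=10,fy=10,interpolation=2))
E
```

```text
10.7 [ 0.48694226 -0.17255913  0.29092153] psi 81.47222700502932 [-0.07413616  0.22880271  0.43101685]
tip [[281.27854904 231.61037848]] wings [[294.50803806 233.3013966 ]
 [268.01553656 233.289244  ]]
kh [[280.8595161  228.29098846]]
340 211
```

View pics/w7.png

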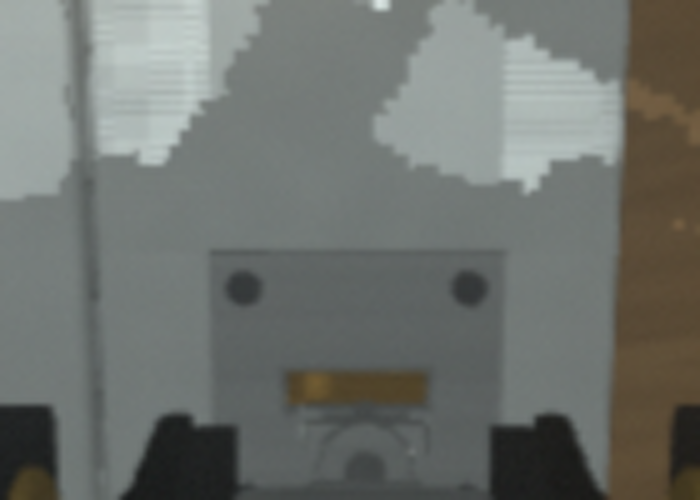

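```bash
python3 - <<'E'
from h import *
import pickle
o,c=pickle.load(open('w7.pkl','rb'));M=R.from_quat(o['tool_rot']).as_matrix()
vu=np.array([(r,k) for r in range(195,250) for k in range(255,305)]);P=pts(c,vu);T=(P-o['position'])@M
m=(P[:,2]>.073)&(P[:,2]<.093)&(abs(T[:,0])<.02)
B=T[m];print('bit tool pts',len(B),B.min(0),B.max(0),np.percentile(B,[5,50,95],axis=0))
for z in np.arange(.198,.216,.002):
    S=B[abs(B[:,2]-z)<.001]
    if len(S)>3: print(round(z,3),len(S),'x',S[:,0].min(),S[:,0].max(),'y',S[:,1].min(),S[:,1].max())
rows=np.unique(vu[m[:]][:,0] if len(m)==len(vu) else []);print(rows)
g=lambda p:o['position']+M@np.array(p)
print(proj(c,[g([x,.0,z]) for x in(-.002,.002) for z in (.2135,.2025)]))
for f in(370,405): 
  w=ray(c,282,150+(f+.5)/5-.5,.068);print('slot edge world/tool',w,(w-o['position'])@M)
w=ray(c,210+357.5/5-.5,150+387.5/5-.5,.068);print('slot',w,(w-o['position'])@M)
w=ray(c,210+365/5-.5,231.5,o['position'][2]-.2135);print('bit',w,(w-o['position'])@M)
# column intensity profile of center rows
im=cv2.cvtColor(c['pixels'],6);
for k in(272,275,290,293): print(k,im[218:246,k])
E
```

```text
bit tool pts 166 [-0.00224011 -0.00765539  0.20089387] [0.00248711 0.0099887  0.21084357] [[-0.00140443 -0.00688901  0.20152687]
 [ 0.00157061  0.00116903  0.20536615]
 [ 0.00212117  0.0092552   0.20996496]]
0.202 52 x -0.0021522181717908953 0.0020962021740153496 y -0.006708296898196008 0.008370791735642326
0.204 20 x 0.0014931062001806179 0.0023417040711273198 y -0.006730199174206698 0.008371959330367532
0.206 20 x 0.0015150555183606627 0.0024871121752018167 y -0.004798986183977637 0.0051553240378728014
0.208 46 x -0.002240111084324899 0.002308546445368538 y -0.007609106659997092 0.009988704019504056
0.21 25 x -0.0002904647091090121 0.0022750883446354714 y -0.007655388874503416 0.009980469484638186
[]
[[281.2796068  234.34963528]
 [281.22503901 239.97910801]
 [281.27748616 228.85783519]
 [281.22252253 234.21410238]]
slot edge world/tool [ 0.48398849 -0.17150701  0.068     ] [0.00282454 0.00048923 0.22292515]
slot edge world/tool [ 0.48923159 -0.17229192  0.068     ] [-0.00247697  0.00049049  0.22291914]
slot [ 0.48642038 -0.17260053  0.068     ] [ 0.00025739 -0.00023158  0.22292188]
bit [ 0.48676457 -0.17156957  0.07742153] [8.05597118e-05 8.43809427e-04 2.13500685e-01]
272 [97 96 95 95 96 88 83 87 89 88 85 79 71 81 96 93 84 97 98 97 97 98 97 97
 93 92 91 90]
275 [97 96 96 94 93 88 78 80 80 78 78 73 69 76 83 77 79 95 90 82 85 90 92 93
 94 93 93 90]
290 [97 97 95 93 92 86 77 68 68 67 68 69 70 76 79 77 79 93 96 88 85 89 91 92
 94 93 92 89]
293 [95 96 94 94 93 84 75 67 67 69 68 69 69 78 91 92 80 93 98 98 99 98 99 96
 94 95 92 88]
```

```bash
python3 - <<'E'
from h import *
import pickle
o,c=pickle.load(open('w7.pkl','rb'));M=R.from_quat(o['tool_rot']).as_matrix()
im=cv2.cvtColor(c['pixels'],6)
print(im[192:206,265],im[192:206,290])
for n,x,y in [('edgeL',214,251),('edgeR',500,251),('scrL',244,288.5),('scrR',469.5,288.5),('sl',286,388),('sr',428,388)]:
  w=ray(c,210+(x+.5)/5-.5,150+(y+.5)/5-.5,.068);print(n,((w-o['position'])@M)*1000)
s=pickle.load(open('w2.pkl','rb'));g=cv2.cvtColor(s['pixels'],6)
for k in(276,283,290):print(g[172:194,k])
E
```

```text
[118 119 119 119 118 120 120 115  98  99 100  99  97  98] [117 118 119 118 119 118 118 115  96  99  99  98  98  97]
edgeL [ 20.36887849 -20.37292742 222.93443109]
edgeR [ 20.38287118  19.93502907 222.95492402]
scrL [ 14.91690234 -16.25085518 222.93034777]
scrR [ 14.92771668  15.73505315 222.94660936]
sl [ 1.02707340e-01 -1.04774986e+01  2.22916495e+02]
sr [1.09131904e-01 1.00145067e+01 2.22926913e+02]
[102 101 100 100  99  99  93  92  86  90  93  91  88  79  91  95  99 100
  99  99 102 100]
[100 101  99  98 100  96  94 110 118 115  94  76  73  78  91  96  98  99
  98  99 101  99]
[133 105  99  98  98  96  90  89  90  99  91  74  74  77  90  95  98  98
  98  99  99 100]
```

Call:
{"name": "step_arm", "arguments": {"rows": [[0.0006,-0.0014,0,0,0,-0.2],[0,0,-0.003,0,0,0],[0,0,-0.003,0,0,0],[0,0,-0.002,0,0,0],[0,0,-0.001,0,0,0],[0,0,-0.001,0,0,0],[0,0,-0.001,0,0,0],[0,0,-0.001,0,0,0]]}}

```text
time: 11.8
position: [0.4876, -0.174, 0.2792]
tool_rot: [0.076, 0.997, -0.0, 0.0]
ft_force: [0.1, -0.1, 0.1]
grip_width: 0.0291
grip_force: 45.0
```

Call:
{"name": "step_arm", "arguments": {"rows": [[0,0,-0.001,0,0,0],[0,0,-0.001,0,0,0],[0,0,-0.001,0,0,0],[0,0,-0.001,0,0,0],[0,0,0,0,0,0]]}}

```text
time: 12.42
position: [0.4876, -0.1739, 0.2752]
tool_rot: [0.076, 0.997, 0.0, -0.0]
ft_force: [-0.1, 0.1, -1.1]
grip_width: 0.0294
grip_force: 45.0
```

Call:
{"name": "step_arm", "arguments": {"rows": [[0,0,0,0,0,5.7],[0,0,-0.0005,0,0,-5.7],[0,0,0,0,0,-5.7],[0,0,-0.0005,0,0,5.7],[0,0,0,0,0,5.7],[0,0,-0.0005,0,0,-5.7],[0,0,0,0,0,-5.7],[0,0,-0.0005,0,0,5.7],[0,0,0,0,0,5.7],[0,0,-0.0005,0,0,-5.7],[0,0,0,0,0,-5.7],[0,0,-0.0005,0,0,5.7]]}}

```text
time: 13.92
position: [0.4875, -0.1739, 0.2723]
tool_rot: [0.075, 0.997, 0.0, -0.0]
ft_force: [-1.0, 1.0, 2.0]
grip_width: 0.0295
grip_force: 45.0
```

Call:
{"name": "step_arm", "arguments": {"rows": [[0,0,0,0,0,5.7],[0,0,-0.0005,0,0,-5.7],[0,0,0,0,0,-5.7],[0,0,-0.0005,0,0,5.7],[0,0,0,0,0,5.7],[0,0,-0.0005,0,0,-5.7],[0,0,0,0,0,-5.7],[0,0,-0.0005,0,0,5.7],[0,0,0,0,0,5.7],[0,0,-0.0005,0,0,-5.7],[0,0,0,0,0,-5.7],[0,0,-0.0005,0,0,5.7]]}}

```text
time: 15.42
position: [0.4875, -0.1737, 0.2707]
tool_rot: [0.075, 0.997, 0.0, 0.0]
ft_force: [-2.1, 2.0, 14.0]
grip_width: 0.0294
grip_force: 45.0
```

Call:
{"name": "step_arm", "arguments": {"rows": [[0,0,0,0,0,5.7],[0,0,-0.0005,0,0,-5.7],[0,0,0,0,0,-5.7],[0,0,-0.0005,0,0,5.7],[0,0,0,0,0,5.7],[0,0,-0.0005,0,0,-5.7],[0,0,0,0,0,-5.7],[0,0,-0.0005,0,0,5.7]]}}

```text
time: 16.42
position: [0.4876, -0.1739, 0.2679]
tool_rot: [0.075, 0.997, 0.0, 0.0]
ft_force: [0.6, 1.8, 5.4]
grip_width: 0.0292
grip_force: 45.0
```

Call:
{"name": "step_arm", "arguments": {"rows": [[0,0,0,0,0,5.7],[0,0,-0.0005,0,0,-5.7],[0,0,0,0,0,-5.7],[0,0,-0.0005,0,0,5.7],[0,0,0,0,0,5.7],[0,0,-0.0005,0,0,-5.7],[0,0,0,0,0,-5.7],[0,0,-0.0005,0,0,5.7],[0,0,0,0,0,5.7],[0,0,-0.0005,0,0,-5.7],[0,0,0,0,0,-5.7],[0,0,-0.0005,0,0,5.7]]}}

```text
time: 17.92
position: [0.4877, -0.174, 0.2646]
tool_rot: [0.075, 0.997, -0.0, 0.0]
ft_force: [-0.3, -0.3, 1.6]
grip_width: 0.0291
grip_force: 45.0
```

Past the pins; press home.

Call:
{"name": "step_arm", "arguments": {"rows": [[0,0,-0.0005,0,0,0],[0,0,-0.0005,0,0,0],[0,0,-0.0005,0,0,0],[0,0,-0.0005,0,0,0],[0,0,0,0,0,0]]}}

```text
time: 18.55
position: [0.4876, -0.174, 0.2624]
tool_rot: [0.076, 0.997, -0.0, 0.0]
ft_force: [-0.3, -0.2, 3.8]
grip_width: 0.0298
grip_force: 45.0
```

Call:
{"name": "step_arm", "arguments": {"rows": [[0,0,-0.0005,0,0,0],[0,0,-0.0005,0,0,0],[0,0,0,0,0,0]]}}

```text
time: 18.92
position: [0.4877, -0.1739, 0.2623]
tool_rot: [0.076, 0.997, -0.0, 0.0]
ft_force: [-1.1, -0.0, 11.2]
grip_width: 0.0294
grip_force: 45.0
```

Call:
{"name": "step_arm", "arguments": {"rows": [[0,0,0,0,0,-5],[0,0,0,0,0,-8.4],[0,0,0,0,0,-8.4],[0,0,0,0,0,-8.4],[0,0,0,0,0,-8.4],[0,0,0,0,0,-8.4]], "squeeze": 58}}

```text
time: 19.68
position: [0.4874, -0.1738, 0.2623]
tool_rot: [0.469, 0.883, -0.0, -0.0]
ft_force: [-2.6, 0.8, 11.4]
grip_width: 0.0291
grip_force: 58.0
```

```bash
python3 -c "
from h import *
o=get_obs();t=R.from_quat(o['tool_rot']).as_matrix()[:,1];print(o['position'],np.degrees(np.arctan2(t[1],t[0])),o['ft_force'],o['moment'],o['q'],o['grip_width'])"
```

```text
[ 0.48737615 -0.17382197  0.26228001] 34.059306263851994 [-2.61786733  0.79736908 11.3776905 ] [0.1573338  0.40211982 0.07096499] [-5.58653825e-01  6.08374326e-01  1.82164178e+00 -7.99137421e-04
  7.11804774e-01 -1.15249571e+00] 0.029144876329411103
```

Turning well (47°, moment 0.07 N·m). Continue to about 97°.

Call:
{"name": "step_arm", "arguments": {"rows": [[0,0,0,0,0,-8.4],[0,0,0,0,0,-8.4],[0,0,0,0,0,-8.4],[0,0,0,0,0,-8.4],[0,0,0,0,0,-8.4],[0,0,0,0,0,-8],[0,0,0,0,0,0],[0,0,0,0,0,0]]}}

```text
time: 20.68
position: [0.4872, -0.1737, 0.2623]
tool_rot: [0.797, 0.604, -0.0, -0.0]
ft_force: [-2.8, 0.5, 11.4]
grip_width: 0.0289
grip_force: 58.0
```

```bash
python3 -c "
from h import *
o=get_obs();t=R.from_quat(o['tool_rot']).as_matrix()[:,1];print(o['position'],np.degrees(np.arctan2(t[1],t[0])),o['ft_force'],o['moment'],o['q'],o['grip_width'])
c=shot('wrist');cv2.imwrite('pics/w8.png',cv2.resize(c['pixels'][130:290,170:390],None,fx=3.4,fy=3.4,interpolation=2))"
```

```text
[ 0.48721499 -0.17368376  0.26229294] -15.661627499626352 [-2.79257256  0.45478426 11.44650876] [0.19657431 0.50687805 0.13810989] [-5.58599627e-01  6.08252731e-01  1.82192861e+00 -7.44118586e-04
  7.12320240e-01 -2.84689362e-01] 0.028855381157581822
```

View pics/w8.png

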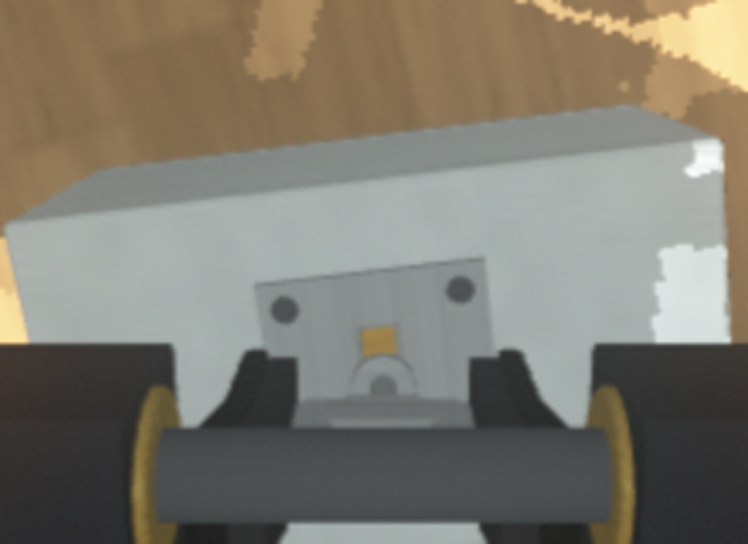

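Call:
{"name": "step_arm", "arguments": {"rows": [[0,0,0,0,0,-1.5],[0,0,0,0,0,0],[0,0,0,0,0,0],[0,0,0,0,0,0],[0,0,0,0,0,0],[0,0,0,0,0,0]]}}

```text
time: 21.48
position: [0.4872, -0.1737, 0.2623]
tool_rot: [0.805, 0.594, -0.0, -0.0]
ft_force: [-2.5, 0.6, 11.7]
grip_width: 0.0291
grip_force: 58.0
```

```bash
python3 -c "
from h import *
o=get_obs();t=R.from_quat(o['tool_rot']).as_matrix()[:,1];print(o['position'],np.degrees(np.arctan2(t[1],t[0])),o['ft_force'],o['moment'],o['grip_width'])
print(hand_in())"
```

```text
[ 0.48722484 -0.17370127  0.26229876] -17.155445015877483 [-2.48535642  0.60957142 11.66642764] [0.18808539 0.5272742  0.11450337] 0.029140852436466764
the job is handed in; nothing more can be done
None
```

I took the two-winged key off the rack, pushed it fully into the keyhole and turned it about 99° clockwise from above. It is still gripped at 58 N and held turned, and the other two keys were left on their hooks; the job was handed in at 21.5 s, and no verdict was returned.

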